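# Crimp the cap of the tall vial in the hand-lever crimper

### The arm

A 7-joint arm with a two-finger parallel gripper is mounted at the origin on the work surface. World frame = base frame: x ahead of the robot, y to its left, z up, the work surface at z = 0. Lengths are in m, angles in rad, forces in N, time in s.
With the tool pointing down it reaches from about 0.35 to 0.9 m from the base axis. Payload 7.2 kg.
Tool frame: the origin (TCP) lies midway between the tips of the shut fingers; the grasp point (between the pads) lies 19 mm behind it (grip_depth is the distance from the TCP to the grasp point, in m); z points along the fingers, x is the direction in which the jaws open and shut, and the axes are right-handed (so a half turn about z gives the same grasp; the last joint's range is limited). The gripper opens to 88 mm and grips with 3 to 60 N. Pads are 20 mm wide; open, the fingers measure 115 mm over their backs; the gripper's body (75 mm by 178 mm) begins 61 mm behind the grasp point.
Start: joints at [-1.215, 0.411, -0.013, 1.596, 0.006, 1.134, -0.082], TCP at [0.257, 0.57, 0.223] pointing down, gripper open.
Joint ranges: [-2.95, 2.95], [-0.29, 1.99], [-1.47, 1.44], [0.14, 2.54], [-1.03, 4.17], [0.13, 1.85], [-2.86, 2.86]. Speed limits (rad/s): [2.39, 2.39, 3.01, 3.01, 3.14, 3.14, 3.14].

### API

Orientations are given as a unit quaternion [w, x, y, z].
In Python, from plant import get_obs, snapshot, camera_info, job_done, grip_depth gives the robot as it stands.
- The arm moves only by the tool arm_command, never from a script. Its argument "steps" is a list of rows, each a list of 3 entries, a list of its own where there are three numbers: the shift along the world's x, y, z in mm, then the turn, a rotation vector about the world's x, y, z in rad, then the opening, from 0 (shut) to 1 (fully open). A call has 1 to 5 rows; each row shifts and turns the pose as measured when the row begins; what a row does not reach is not made up. A row lasts 1/10 s, in which the tool goes at most 50 mm and 8.59 degrees, less where a joint would pass 70% of its speed; a pose out of reach is approached as far as the arm can. A call with a gripper value outside its range is refused whole. The fingers move at their own pace and stop on an object; "newtons" is the grip in N (left out, the last holds). Time passes only in rows, so rows that do not move let the fingers close. It gives the time, the measured TCP pose, the force and the opening at its end, in the units of the state.
- get_obs(): the state, without advancing time (a new reading comes with each control period).
- snapshot(name): name is "side" or "top"; returns the picture (420x560x3 uint8, red, green, blue); there is no depth.
- camera_info(name): a dict with "K" (3x3 intrinsics, pixels), "world_to_cam" (4x4, takes a point from world to camera coordinates). Camera axes: x right, y up, looking along -z (the intrinsics and any distortion apply to the point x, -y, -z); pixel columns grow to the right and rows downward; lengths in m; the calibration is good to about 2 mm. A picture is of the moment at which its call begins. camera_info takes no time and is no camera call.
- job_done(): hands the job in, once; it reports no verdict.
The state is a dict: "t": time; "joints": joint angles; "qvel": joint speeds; "joint_torque": joint torques, N m; "tcp_pos": TCP position; "tool_rot": TCP orientation; "ft_force": force on the tool from outside, world axes, zero at the start; "wrist_torque": the same for the moment, N m; "gripper_width": opening from 0.0 (shut) to 1.0 (fully open).
Only numpy, scipy, OpenCV 4.12 (cv2) and the standard library are available. Lean on these libraries where they do the work, as an engineer would, in place of code of your own. Each camera call takes 0.05 s, during which the arm holds its last target. There are 200 camera calls.

### The job

Stand the tall vial upright in the crimper's round nest and let go of it, then pull the lever all the way down to its stop, hold it there for a good second and ease it slowly back up to rest without ever letting it spring free. Then take the vial out and leave it standing upright in the empty square tray, without disturbing the two short vials.

Things in the scene. Friction and masses are not known exactly. Their poses are not given: they have to be found in the camera images.
- press: Grey painted hand-lever vial crimper, fixed. Origin on the bench under the axis of the nest; x points to the column, y to the lever side, z up. Base plate 140 mm wide, 22 mm thick, x -70 to 160 mm; column 70 mm wide from x = 90 mm; head 80 mm wide, x -25 to 140 mm, z 190 to 265 mm. The head blocks an upright tool: load leaning about 40 degrees, from the -y side.
- bell_rim (a point): Centre of the lower rim of the steel crimping bell (36 mm across, 30 mm bore, open below) that hangs from the head over the nest, 160 mm above the bench at rest; pulling the lever brings it down 60 mm, round the vial's cap without touching it.
- press_nest (a point): Centre of the nest's floor, on which the vial stands, 30 mm above the bench. The nest is a round recess, 28 mm across and 6 mm deep with a 2 mm chamfer, in a 50 x 50 mm steel block on the base plate.
- press_lever (a joint): Angle of the sprung lever, rad: 0 = at rest, arm pointing 48 degrees up towards the front; grows as the handle is pulled forward and down; 1.25 = down on its stop. The spring (3 N at the handle near rest, 10 N at the stop) drives it home if released; take two seconds or more to let it up (1.5 rad/s is springing free).
- lever_hinge (a point): Point on the lever's hinge axis, level with the middle of the handle (140 mm to the +y side of the press axis, 220 mm above the bench). The hinge axis lies along the press's y.
- lever_grip (a point): Middle of the lever's handle: a black round bar 20 mm thick and 80 mm long, along the press's y, 150 mm from the hinge axis; it turns with the lever. The lever's 12 mm arm stands 70 mm from this point, on the side of the head.
- tall_vial: The vial to crimp: amber glass, 22.5 mm in diameter, 77 mm tall, with an aluminium cap (21 mm across, topmost 8 mm, does not come off); straight glass from 0 to 57 mm. Origin at the centre of its foot, z up along its axis. 35 g. It stands in the aluminium tray in one row with the short vials, in any of the three places, about 80 mm apart.
- short_vial_a: A short vial like the tall one but 48 mm tall; bystander. Origin at the centre of its foot.
- short_vial_b: Another short vial, 48 mm tall; bystander. Origin at the centre of its foot.
- supply_tray: Aluminium tray, fixed, 260 x 110 mm, 14 mm high, 4 mm walls and floor; holds the three vials in a row along its x. Origin at the centre of its underside. The two trays lie beside each other on the crimper's -y side, in either order.
- done_tray: Empty square black plastic tray, fixed, 130 x 130 mm, 22 mm high, 4 mm walls and floor, next to the aluminium tray. Origin at the centre of its underside, z up.

How it is judged:
On the way, in this order (a step that is already met when the one before it is completed fails the run):
1. the tall vial stands upright in the nest, released (horizontal distance between tall_vial and press_nest below 0.005 m and z of tall_vial in the frame of press_nest below 0.003 m and angle between tall_vial's own z axis and vertical below 0.06 rad and contact force between the fingers and tall_vial below 0.1 N), for 0.2 s.
2. the lever is down on its stop (past 1.17 rad) and held there, with the vial in the nest (horizontal distance between tall_vial and press_nest below 0.005 m and z of tall_vial in the frame of press_nest below 0.003 m and angle between tall_vial's own z axis and vertical below 0.06 rad and value of joint press_lever above 1.17 rad), for 0.7 s.
3. the lever is back up at rest, with the vial still in the nest (horizontal distance between tall_vial and press_nest below 0.005 m and z of tall_vial in the frame of press_nest below 0.003 m and angle between tall_vial's own z axis and vertical below 0.06 rad and value of joint press_lever below 0.06 rad), for 0.2 s.
At the end, for the whole second after the job is handed in: The tall vial stands upright (within 0.08 rad) and still on the floor of the empty square tray, its axis within 53 mm of the tray's centre in the tray's x and y, and the lever is at rest (below 0.06 rad) (x of tall_vial in the frame of done_tray between -0.053 and 0.053 m and y of tall_vial in the frame of done_tray between -0.053 and 0.053 m and z of tall_vial in the frame of done_tray below 0.008 m and angle between tall_vial's own z axis and vertical below 0.08 rad and linear speed of tall_vial below 0.02 m/s and value of joint press_lever below 0.06 rad); the robot touches nothing.
It fails at once if the lever is let fly back under its spring (faster than 1.5 rad/s towards home) (velocity of joint press_lever below -1.5 rad/s).
It fails at once if the tall vial is tipped over (more than 35 degrees) (angle between tall_vial's own z axis and vertical above 0.61 rad).
It fails at once if a short vial is pushed away (more than 20 mm) or tipped (distance of short_vial_a from where it was at the start of the episode above 0.02 m or angle between short_vial_a's own z axis and vertical above 0.4 rad).
It fails at once if a short vial is pushed away (more than 20 mm) or tipped (distance of short_vial_b from where it was at the start of the episode above 0.02 m or angle between short_vial_b's own z axis and vertical above 0.4 rad).
It also fails if it takes over 72 s, if anything falls off the work surface, if the arm or the gripper's body presses on something with over 40 N, if the wrist force passes 120 N, or if a joint passes its speed limit or range.

## Working session

There is one attempt and no reset: what is moved stays moved. The work goes in short steps, Python scripts to look and compute and a tool call to move; the robot and the scene stay as the last step left them, time stands still between calls to the robot, and variables do not carry over. Pictures are saved under pics/ and viewed, about 8 in all and at most 12, crops included, and the job is handed in when it is done.

Besides the shell and the picture viewer there is one more tool, called after ">>>" as name([rows], argument=value, ...), one row to a line, values as JSON. arm_command: Moves the arm, as the interface text tells. Its arguments: {"type":"object","properties":{"steps":{"type":"array"},"newtons":{"type":"number"}},"required":["steps"]}

```bash
mkdir -p pics; ls
cat > h.py <<'E'
import numpy as np, cv2
from plant import *
def ray(cam,u,v):
    c=camera_info(cam);K=np.array(c["K"]);M=np.array(c["world_to_cam"])
    d=np.linalg.solve(K,[u,v,1.]);d=np.array([d[0],-d[1],-d[2]])
    R=M[:3,:3];return -R.T@M[:3,3],R.T@d
def onz(cam,u,v,z):
    o,d=ray(cam,u,v);return o+d*(z-o[2])/d[2]
def two(a,b):
    (o,d),(p,e)=ray('side',*a),ray('top',*b)
    s=np.linalg.lstsq(np.c_[d,-e],p-o,rcond=None)[0];P=o+d*s[0];Q=p+e*s[1]
    return (P+Q)/2,np.linalg.norm(P-Q)
def px(cam,P):
    c=camera_info(cam);q=np.array(c["world_to_cam"])@np.r_[P,1];q=np.array(c["K"])@[q[0],-q[1],-q[2]];return q[:2]/q[2]
def save(cam,f,crop=None,s=1):
    im=snapshot(cam)
    np.save(f'pics/{f}.npy',im)
    if crop:im=im[crop[1]:crop[3],crop[0]:crop[2]]
    cv2.imwrite(f'pics/{f}.png',cv2.resize(im[:,:,::-1],None,fx=s,fy=s,interpolation=cv2.INTER_CUBIC))
E
python3 - <<'E'
from h import *
save('side','s0',s=1.4);save('top','t0',s=1.4)
for c in('side','top'):print(camera_info(c))
print(get_obs(),grip_depth)
E
```

```text
pics
{'K': array([[404.32055146,   0.        , 283.44449188],
       [  0.        , 404.32055146, 204.34969436],
       [  0.        ,   0.        ,   1.        ]]), 'world_to_cam': array([[ 0.96938393, -0.2454797 ,  0.00587547, -0.53047694],
       [ 0.13836534,  0.56585048,  0.81281503, -0.22530087],
       [-0.20285423, -0.78711686,  0.58249224, -0.91424901],
       [ 0.        ,  0.        ,  0.        ,  1.        ]])}
{'K': array([[460.90359527,   0.        , 280.48540908],
       [  0.        , 460.90359527, 218.74577039],
       [  0.        ,   0.        ,   1.        ]]), 'world_to_cam': array([[-0.01403161, -0.99955233,  0.0264246 , -0.04659929],
       [ 0.99819597, -0.01245988,  0.05873287, -0.54944275],
       [-0.05837733,  0.02720105,  0.99792394, -1.12480062],
       [ 0.        ,  0.        ,  0.        ,  1.        ]])}
{'t': 0.1, 'joints': array([-1.21517544,  0.41183912, -0.01271562,  1.5969257 ,  0.00560612,
        1.13428426, -0.08219504]), 'qvel': array([-0.00127841, -0.00180751,  0.00098856, -0.00286882,  0.00095189,
        0.0007476 ,  0.00136341]), 'joint_torque': array([ 4.38189789e-03, -5.89098859e+01,  6.44570533e-01, -2.91705644e+01,
       -5.37477562e-02,  1.44695677e-02,  9.34176205e-05]), 'tcp_pos': array([0.25688345, 0.56929056, 0.22189536]), 'tool_rot': array([ 4.28031569e-04,  8.40004095e-01,  5.42579594e-01, -5.66947621e-04]), 'ft_force': array([ 1.45824524, -0.50145218,  0.406452  ]), 'wrist_torque': array([ 0.00918811,  0.04830109, -0.00894744]), 'gripper_width': 1.0017330087968586} 0.0187
```

View pics/s0.png

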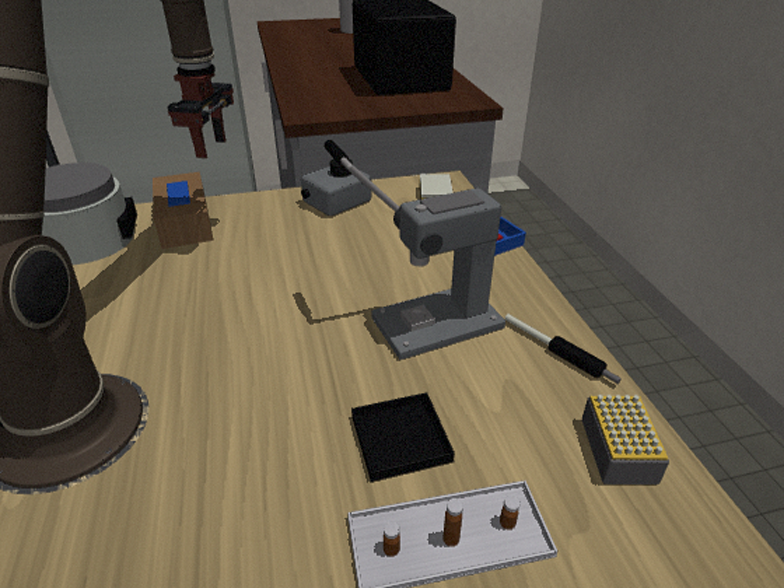

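View pics/t0.png

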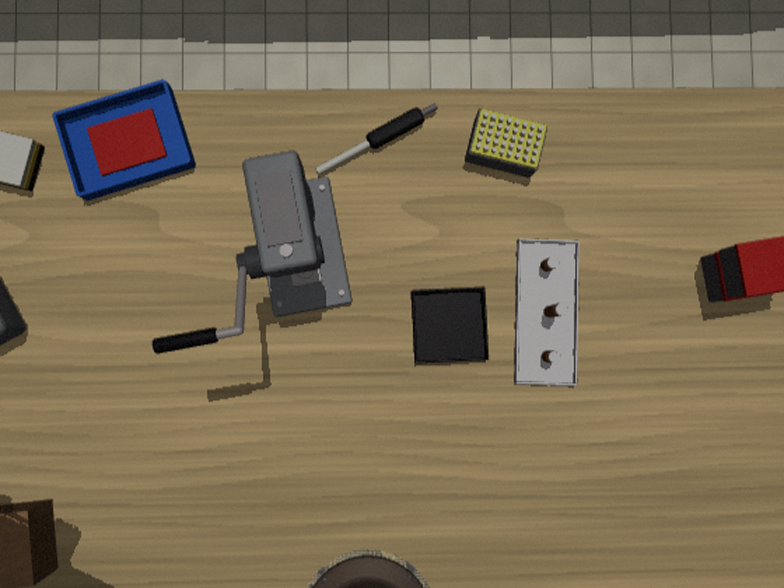

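The side view shows the press at about (440,270), the black tray at (402,436) and the aluminium tray at (450,535), with the tall vial in the middle place. The top view shows the handle at (155..215,340). I'll zoom in on the parts that matter.

Run:
```python
from h import *
s=np.load('pics/s0.npy');t=np.load('pics/t0.npy')
f=lambda im,x0,y0,w,h,k:cv2.resize(im[y0:y0+h,x0:x0+w],None,fx=k,fy=k,interpolation=cv2.INTER_CUBIC)
a=f(t,160,160,100,75,4);b=f(s,260,190,100,75,4);c=f(t,360,160,60,75,4)
d=f(s,240,340,160,75,4)[:, :640]
b2=np.vstack([np.hstack([a,b]),np.hstack([f(s,245,350,160,70,4),f(t,360,165,40,70,4)])])
cv2.imwrite('pics/m.png',b2[:,:,::-1]);print(b2.shape)
```

```text
(580, 800, 3)
```

View pics/m.png

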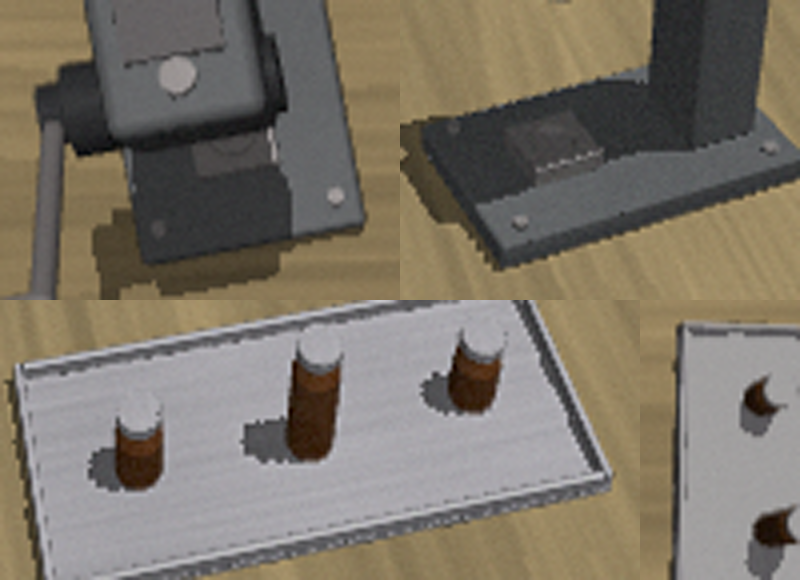

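Zoomed: base-plate bolts, the nest block at about (552,140) in the top-right crop, and the vial's foot and cap are all clear. I'll compute positions next.

Run:
```python
from h import *
np.set_printoptions(precision=4,suppress=True)
T=lambda x,y:(160+(x+.5)/4-.5,160+(y+.5)/4-.5)
S=lambda x,y:(260+(x-400+.5)/4-.5,190+(y+.5)/4-.5)
V=lambda x,y:(245+(x+.5)/4-.5,350+(y-290-10+.5)/4-.5)
D=lambda x,y:(x/1.4-.15,y/1.4-.15)
print('cams',ray('side',0,0)[0],ray('top',0,0)[0])
for n,a,b in[('boltFL',S(453,127),T(158,229)),('boltFR',S(519,221),T(336,196)),('boltBR',S(770,147),D(322,187)),
 ('cornFR',S(500,255),T(362,222)),('nestblk right-front corner',S(537,172),T(275,163)),('handle out',D(328,146),D(155,347)),('handle in',D(348,163),D(214,334))]:
  p,e=two(a,b);print(n,p,e*1e3,'z23 side/top',onz('side',*a,.023)[:2],onz('top',*b,.023)[:2])
for c in[(507,128),(537,172),(605,150),(575,109),(552,130)]:print('nest side z36',onz('side',*S(*c),.036))
print('nesttop z36',[onz('top',*T(*c),.036) for c in[(193,175),(275,163)]])
print('plunger z.27',onz('top',*T(178,75),.27))
s=np.load('pics/s0.npy');t=np.load('pics/t0.npy')
for cam,im in(('side',s),('top',t)):
  hs=cv2.cvtColor(im,cv2.COLOR_RGB2HSV);m=((hs[...,0]<16)&(hs[...,1]>130)&(hs[...,2]>40)).astype(np.uint8)
  dark=(im.max(2)<45).astype(np.uint8)
  for nm,mm in(('amber',m),('dark',dark)):
    n,l,st,ce=cv2.connectedComponentsWithStats(mm)
    for i in range(1,n):
      if st[i,4]>(15 if nm=='amber' else 600) and st[i,0]>140 and st[i,1]>100 and st[i,4]<6000:
        r='' 
        if nm=='dark':
          r=cv2.boxPoints(cv2.minAreaRect(np.argwhere(l==i)[:,::-1].astype(np.float32)));r=[onz(cam,*q,.022)[:2] for q in r]
        print(cam,nm,st[i],ce[i],r)
# side: vials foot centre (bottom ellipse) & cap top
for n,f,c,h in[('a',(139,480),(140,407),.048),('tall',(310,450),(320,345),.077),('b',(470,402),(482,335),.048)]:
  print(n,onz('side',*V(*f),.004),onz('side',*V(*c),.004+h))
# white tray outline
m=((t.min(2)>120)).astype(np.uint8);n,l,st,ce=cv2.connectedComponentsWithStats(m)
for i in range(1,n):
  if 2000<st[i,4]<9000:
    r=cv2.boxPoints(cv2.minAreaRect(np.argwhere(l==i)[:,::-1].astype(np.float32)));print('white',st[i],[onz('top',*q,.014)[:2] for q in r])
```

```text
cams [ 0.36   -0.7224  0.7188] [ 0.4821 -0.0228  1.156 ]
boltFL [0.5546 0.146  0.0227] 1.864195929061529 z23 side/top [0.5536 0.1458] [0.5555 0.1458]
boltFR [0.5733 0.0368 0.0252] 2.0997482218846732 z23 side/top [0.5729 0.0394] [0.5745 0.0367]
boltBR [0.7602 0.0692 0.0255] 2.7554928391516853 z23 side/top [0.7602 0.0722] [0.7622 0.0691]
cornFR [0.5574 0.0216 0.0127] 3.1956968051695185 z23 side/top [0.553 0.011] [0.5583 0.0209]
nestblk right-front corner [0.5942 0.0732 0.0328] 0.21301266127971485 z23 side/top [0.5975 0.0845] [0.5953 0.074 ]
handle out [0.4822 0.2573 0.3281] 1.160456256082709 z23 side/top [0.5767 1.0225] [0.4831 0.3604]
handle in [0.5015 0.1832 0.3245] 6.465226889357164 z23 side/top [0.6154 0.8744] [0.5042 0.2587]
nest side z36 [0.5856 0.1197 0.036 ]
nest side z36 [0.593  0.0694 0.036 ]
nest side z36 [0.6436 0.0808 0.036 ]
nest side z36 [0.6369 0.1292 0.036 ]
nest side z36 [0.6149 0.1103 0.036 ]
nesttop z36 [array([0.5873, 0.1226, 0.036 ]), array([0.594 , 0.0729, 0.036 ])]
plunger z.27 [0.6138 0.0992 0.27  ]
side amber [358 362  12  15 113] [362.9204 369.9735] 
side amb
[... 201 characters left out ...]
-0.0827]), array([ 0.5768, -0.2305]), array([ 0.4439, -0.2348])]
top amber [ 526  169   34   44 1200] [544.225  189.5542] 
top amber [513 188   4  12  19] [514.5263 193.2105] 
top amber [517 207  13   8  32] [521.6875 211.875 ] 
top dark [ 294  205   55   55 2739] [320.7444 232.0924] [array([ 0.5764, -0.0855]), array([ 0.5808, -0.2167]), array([ 0.4523, -0.2196]), array([ 0.4483, -0.0894])]
a [ 0.4547 -0.3348  0.004 ] [ 0.4568 -0.3283  0.052 ]
tall [ 0.5354 -0.34    0.004 ] [ 0.5364 -0.336   0.081 ]
b [ 0.6174 -0.3356  0.004 ] [ 0.6189 -0.3317  0.052 ]
white [ 369  170   45  105 3876] [array([ 0.4099, -0.2699]), array([ 0.669 , -0.2803]), array([ 0.6664, -0.39  ]), array([ 0.4066, -0.3781])]
```

Results agree: press at about (0.6145, 0.100), yaw 0.17. The tall vial stands at (0.536, -0.338) and the black tray's centre is (0.514, -0.153). Handle middle is about (0.49, 0.22, 0.33), which fits the hinge at press x ≈ 0. I'll use a 45° leaning tool with its yaw near -0.1.

>>> arm_command([
  [[0,-40,43],[0,0,-0.12],1],
  [[0,-40,43],[0,0,-0.125],1],
  [[0,-40,43],[0,0,-0.125],1],
  [[7,-42,0],[0,0,-0.125],1],
  [[7,-42,0],[0,0,-0.125],1],
])

```text
t: 0.6
tcp_pos: [0.2676, 0.377, 0.3323]
tool_rot: [0.001, 0.967, 0.254, -0.007]
ft_force: [1.1, -0.7, 0.1]
gripper_width: 0.999
```

>>> arm_command([
  [[7,-42,0],[0,0,-0.125],1],
  [[7,-42,0],[0,0,-0.125],1],
  [[7,-42,0],[0,0,-0.125],1],
  [[7,-42,0],[0,0,-0.125],1],
  [[11,-42,0],[0,0,-0.125],1],
])

```text
t: 1.1
tcp_pos: [0.3057, 0.158, 0.3318]
tool_rot: [-0.002, 0.998, -0.068, -0.007]
ft_force: [1.5, -0.5, -0.0]
gripper_width: 0.999
```

>>> arm_command([
  [[11,-42,0],[0,0,0],1],
  [[11,-42,0],[0,0,0],1],
  [[11,-42,0],[0,0,0],1],
  [[11,-42,0],[0,0,0],1],
  [[11,-42,0],[0,0,0],1],
])

```text
t: 1.6
tcp_pos: [0.3597, -0.062, 0.3314]
tool_rot: [-0.003, 0.997, -0.071, -0.006]
ft_force: [1.2, -0.1, 0.2]
gripper_width: 0.999
```

>>> arm_command([
  [[15,-42,0],[0.13,-0.013,0],0.8],
  [[15,-42,0],[0.13,-0.013,0],0.7],
  [[15,-42,0],[0.13,-0.013,0],0.6],
  [[15,-42,0],[0.13,-0.013,0],0.6],
  [[15,-42,0],[0.13,-0.013,0],0.6],
])

```text
t: 2.1
tcp_pos: [0.3855, -0.1672, 0.3279]
tool_rot: [-0.194, 0.977, -0.071, -0.049]
ft_force: [0.2, 1.0, 1.9]
gripper_width: 0.609
```

```bash
cat >> h.py <<'E'
from scipy.spatial.transform import Rotation as Ro
def lean(yaw=-.12,t=.785):
    z=np.array([-np.sin(yaw)*np.sin(t),np.cos(yaw)*np.sin(t),-np.cos(t)]);x=np.array([np.cos(yaw),np.sin(yaw),0])
    return np.c_[x,np.cross(z,x),z]
def todo(grasp,R,back=0):
    o=get_obs();R0=Ro.from_quat(np.roll(o['tool_rot'],-1))
    T=np.array(grasp)+R[:,2]*(grip_depth-back)
    g=o['tcp_pos']-R0.as_matrix()[:,2]*grip_depth
    print('t',round(o['t'],2),'grasp now',g.round(4),'d mm',((T-o['tcp_pos'])*1e3).round(1),'rot',(Ro.from_matrix(R)*R0.inv()).as_rotvec().round(3),'z_t',R[:,2].round(3))
    print('joints',o['joints'].round(2),'F',o['ft_force'].round(1),'w',round(o['gripper_width'],3))
E
python3 - <<'E'
from h import *
todo([.536,-.338,.039],lean(),.1)
E
```

```text
t 2.1 grasp now [ 0.3868 -0.1744  0.3452] d mm [ 143.6 -227.9 -231.4] rot [ 0.383 -0.169 -0.024] z_t [ 0.085  0.702 -0.707]
joints [-0.44  0.28  1.23  1.81 -0.48  1.6   0.76] F [0.2 1.  1.9] w 0.609
```

>>> arm_command([
  [[28,-45,-20],[0.05,-0.03,0],0.6],
  [[28,-45,-30],[0.05,-0.03,0],0.6],
  [[28,-45,-30],[0.05,-0.03,0],0.6],
  [[28,-45,-30],[0.05,-0.03,0],0.6],
  [[20,-30,-30],[0.05,-0.03,0],0.6],
])

```text
t: 2.6
tcp_pos: [0.4943, -0.3352, 0.2114]
tool_rot: [-0.314, 0.948, -0.047, 0.013]
ft_force: [2.0, -0.3, 1.3]
gripper_width: 0.601
```

Run:
```python
from h import *
todo([.536,-.338,.039],lean(),.1)
```

```text
t 2.6 grasp now [ 0.4933 -0.3464  0.2264] d mm [  34.8  -59.8 -114.9] rot [ 0.144 -0.021 -0.023] z_t [ 0.085  0.702 -0.707]
joints [ 0.29  0.8   0.88  1.44 -0.88  1.79  1.18] F [ 2.  -0.3  1.3] w 0.601
```

>>> arm_command([
  [[7,-12,-23],[0.05,-0.007,-0.007],0.6],
  [[7,-12,-23],[0.05,-0.007,-0.007],0.6],
  [[7,-12,-23],[0.05,-0.007,-0.007],0.6],
  [[7,-12,-23],[0,0,0],0.6],
  [[7,-12,-23],[0,0,0],0.6],
])

```text
t: 3.1
tcp_pos: [0.5275, -0.4013, 0.0832]
tool_rot: [-0.391, 0.918, -0.059, 0.022]
ft_force: [0.9, -0.1, 0.4]
gripper_width: 0.604
```

Run:
```python
from h import *
todo([.536,-.338,.039],lean(),.1)
save('side','s1',(200,240,480,420),2.5)
```

```text
t 3.1 grasp now [ 0.5259 -0.4147  0.0961] d mm [ 1.6  6.3 13.3] rot [-0.021 -0.004  0.006] z_t [ 0.085  0.702 -0.707]
joints [ 0.56  1.07  0.64  1.2  -0.97  1.81  1.16] F [ 0.9 -0.1  0.4] w 0.604
```

View pics/s1.png

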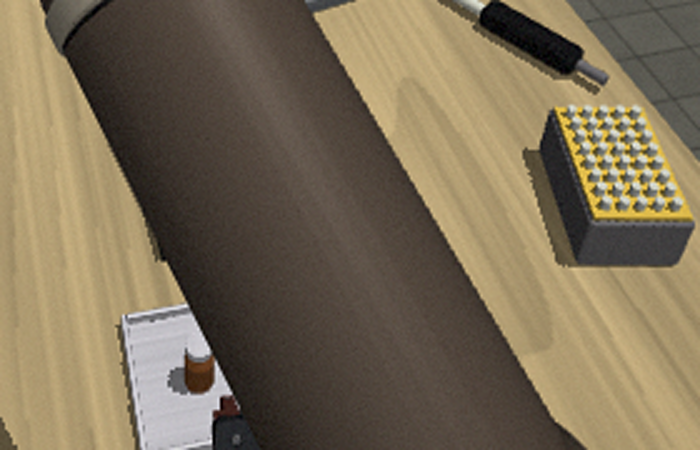

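The forearm hides the vial in the side view. The pose is as planned, so I'll approach along the tool axis.

>>> arm_command([
  [[2,15,-11],[0,0,0],0.6],
  [[2,15,-11],[0,0,0],0.6],
  [[2,15,-11],[0,0,0],0.6],
  [[2,13,-10],[0,0,0],0.6],
  [[1,8,-6],[0,0,0],0.6],
])

```text
t: 3.65
tcp_pos: [0.5327, -0.3341, 0.0243]
tool_rot: [-0.393, 0.917, -0.063, 0.018]
ft_force: [0.9, 0.3, -0.2]
gripper_width: 0.602
```

Run:
```python
from h import *
todo([.536,-.338,.039],lean())
save('top','t1',(300,130,460,280),4)
```

```text
t 3.65 grasp now [ 0.5312 -0.3475  0.0372] d mm [4.8 9.2 1.5] rot [-0.026 -0.014  0.011] z_t [ 0.085  0.702 -0.707]
joints [ 0.48  1.07  0.59  1.37 -0.98  1.66  1.2 ] F [ 0.9  0.3 -0.2] w 0.602
```

View pics/t1.png

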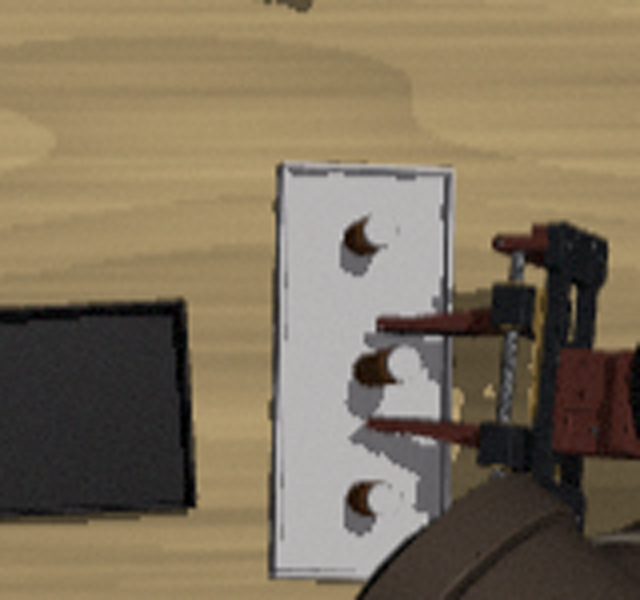

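The vial (372,365) lies between the fingers (tips at 378,325 and 370,425). I'll move in 9 mm, close and lift.

>>> arm_command([
  [[4,6,2],[-0.02,-0.01,0.01],0.6],
  [[1,4,0],[0,0,0],0.6],
  [[0,0,0],[0,0,0],0.6],
  [[0,0,0],[0,0,0],0.3],
  [[0,0,0],[0,0,0],0.1],
], newtons=15)

```text
t: 4.2
tcp_pos: [0.5389, -0.3233, 0.0282]
tool_rot: [-0.383, 0.922, -0.055, 0.022]
ft_force: [0.2, -0.4, 0.4]
gripper_width: 0.454
```

>>> arm_command([
  [[0,0,0],[0,0,0],0.1],
  [[0,0,0],[0,0,0],0.1],
  [[0,0,0],[0,0,0],0.1],
])

```text
t: 4.5
tcp_pos: [0.5385, -0.3245, 0.0284]
tool_rot: [-0.383, 0.922, -0.056, 0.022]
ft_force: [0.2, -0.2, -0.3]
gripper_width: 0.25
```

Run:
```python
from h import *
todo([.536,-.338,.039],lean())
```

```text
t 4.5 grasp now [ 0.5369 -0.3377  0.0416] d mm [-0.9 -0.3 -2.6] rot [-0.002 -0.002  0.   ] z_t [ 0.085  0.702 -0.707]
joints [ 0.46  1.04  0.59  1.39 -0.98  1.63  1.21] F [ 0.2 -0.2 -0.3] w 0.25
```

>>> arm_command([
  [[0,0,15],[0,0,0],0.1],
  [[0,0,30],[0,0,0],0.1],
  [[0,0,30],[0,0,0],0.1],
  [[4,20,0],[0,0,0],0.1],
  [[7,36,0],[0,0,0],0.1],
])

```text
t: 5.0
tcp_pos: [0.5466, -0.2735, 0.1082]
tool_rot: [-0.381, 0.923, -0.06, 0.022]
ft_force: [0.5, 0.2, -0.5]
gripper_width: 0.252
```

>>> arm_command([
  [[7,36,0],[0,0,0],0.1],
  [[7,36,0],[0,0,0],0.1],
  [[7,36,0],[0,0,0],0.1],
  [[7,36,0],[0,0,0],0.1],
  [[7,36,0],[0,0,0],0.1],
])

```text
t: 5.5
tcp_pos: [0.5825, -0.0894, 0.1142]
tool_rot: [-0.379, 0.923, -0.061, 0.025]
ft_force: [0.7, -0.2, -0.6]
gripper_width: 0.25
```

Run:
```python
from h import *
todo([.6145,.1,.0676],lean())
```

```text
t 5.5 grasp now [ 0.5807 -0.1024  0.1276] d mm [ 33.6 202.5 -59.9] rot [ 0.006 -0.     0.011] z_t [ 0.085  0.702 -0.707]
joints [ 0.16  0.72  0.47  1.73 -1.01  1.39  0.99] F [ 0.7 -0.2 -0.6] w 0.25
```

>>> arm_command([
  [[5,28,-9],[0,0,0],0.1],
  [[5,28,-9],[0,0,0],0.1],
  [[5,28,-9],[0,0,0.005],0.1],
  [[5,26,-9],[0,0,0.005],0.1],
  [[4,20,-9],[0,0,0],0.1],
])

```text
t: 6.0
tcp_pos: [0.6089, 0.0482, 0.076]
tool_rot: [-0.379, 0.924, -0.052, 0.027]
ft_force: [-0.0, -0.8, -0.7]
gripper_width: 0.249
```

Run:
```python
from h import *
todo([.6145,.1,.0676],lean())
s=snapshot('side');t=snapshot('top')
np.save('pics/s2.npy',s);np.save('pics/t2.npy',t)
f=lambda im,x0,y0,w,h,k:cv2.resize(im[y0:y0+h,x0:x0+w],None,fx=k,fy=k,interpolation=cv2.INTER_CUBIC)
cv2.imwrite('pics/m2.png',np.hstack([f(t,180,150,100,120,4),f(s,230,150,100,120,4)])[:,:,::-1])
```

```text
t 6.0 grasp now [0.6073 0.0351 0.0894] d mm [  7.2  65.  -21.7] rot [ 0.008  0.009 -0.003] z_t [ 0.085  0.702 -0.707]
joints [ 0.16  0.69  0.14  1.82 -1.02  1.09  0.88] F [-0.  -0.8 -0.7] w 0.249
```

View pics/m2.png

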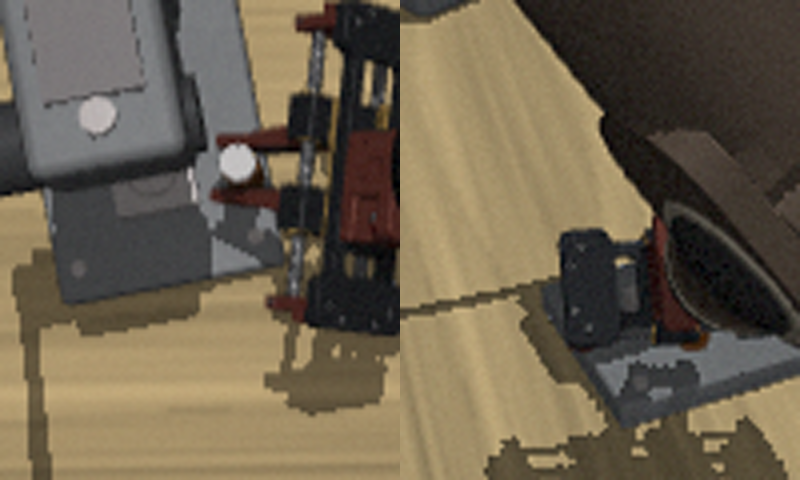

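The cap is at (237,161) in the left crop and the nest block's front edge runs (117,216)–(190,204). I'll compute the offset.

Run:
```python
from h import *
t=np.load('pics/t2.npy');g=(t[170:205,225:255].min(2)>175).astype(np.uint8)
n,l,st,ce=cv2.connectedComponentsWithStats(g);i=1+st[1:,4].argmax();c=ce[i]+[225,170];print(c,st[i])
print('cap',onz('top',*c,.0894-.0376+.077))
T=lambda x,y:(180+(x+.5)/4-.5,150+(y+.5)/4-.5)
a,b=onz('top',*T(117,216),.036),onz('top',*T(191,204),.036)
d=(b-a)/np.linalg.norm(b-a);print(a,b,np.linalg.norm(b-a),(a+b)/2+.025*np.array([.985,.17,0]), np.arctan2(d[0],-d[1]))
```

```text
[238.84 190.08] [10 17  9  8 50]
cap [0.60758869 0.04141917 0.1288    ]
[0.58662266 0.12016552 0.036     ] [0.59342844 0.07528715 0.036     ] 0.04539148944631999 [0.61465055 0.10197634 0.036     ] 0.15050266206096563
```

Run:
```python
from h import *
for y in(.035,.041):
  for nm,z in(('foot',.052),('captop',.129),('capbot',.121),('glass57',.109)):
    p=[.6075,y,z];s=px('side',p);t=px('top',p);print(y,nm,'top crop',((t-[180,150]+.5)*4).round(),'side crop',((s-[230,150]+.5)*4+[400,0]).round())
t=np.load('pics/t2.npy');s=np.load('pics/s2.npy')
f=lambda im,x0,y0,w,h,k:cv2.resize(im[y0:y0+h,x0:x0+w],None,fx=k,fy=k,interpolation=cv2.INTER_CUBIC)
cv2.imwrite('pics/m3.png',np.clip(np.hstack([f(t,225,175,33,33,12),f(s,275,195,33,33,12)])[:,:,::-1]*1.6,0,255))
```

```text
0.035 foot top crop [256. 178.] side crop [694. 343.]
0.035 captop top crop [249. 162.] side crop [698. 246.]
0.035 capbot top crop [250. 164.] side crop [698. 257.]
0.035 glass57 top crop [251. 167.] side crop [697. 272.]
0.041 foot top crop [246. 178.] side crop [691. 337.]
0.041 captop top crop [238. 162.] side crop [696. 241.]
0.041 capbot top crop [239. 164.] side crop [695. 251.]
0.041 glass57 top crop [240. 167.] side crop [695. 267.][ WARN:0@0.560] global loadsave.cpp:1063 imwrite_ Unsupported depth image for selected encoder is fallbacked to CV_8U.
```

View pics/m3.png

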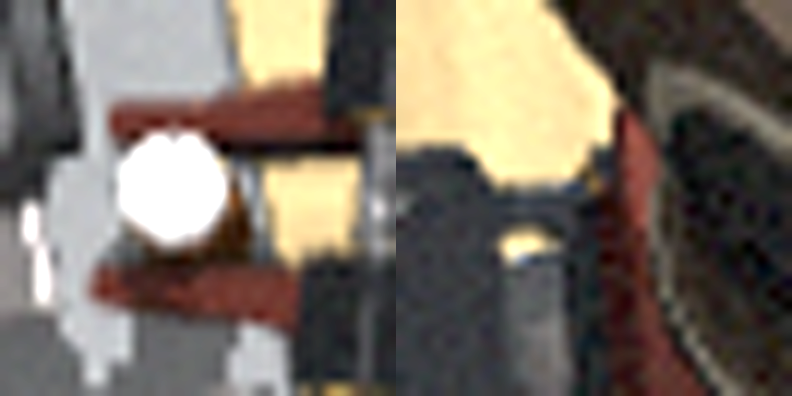

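The zoom shows the vial upright, about 6 mm beyond the nominal grasp point. It needs (+7, +59) mm to reach the nest axis.

>>> arm_command([
  [[2,17,-3],[-0.003,0,0],0.1],
  [[2,17,-3],[-0.003,0,0],0.1],
  [[2,15,-2],[0,0,0],0.1],
  [[1,8,-1],[0,0,0],0.1],
  [[0,0,0],[0,0,0],0.1],
])

```text
t: 6.6
tcp_pos: [0.6169, 0.1014, 0.0697]
tool_rot: [-0.375, 0.925, -0.053, 0.028]
ft_force: [1.1, -0.7, 0.0]
gripper_width: 0.247
```

Run:
```python
from h import *
todo([.6145,.0945,.0676],lean())
```

```text
t 6.6 grasp now [0.6151 0.0885 0.0831] d mm [ -0.8   6.3 -15.3] rot [0.016 0.011 0.   ] z_t [ 0.085  0.702 -0.707]
joints [ 0.15  0.69  0.02  1.84 -1.02  0.97  0.81] F [ 1.1 -0.7  0. ] w 0.247
```

>>> arm_command([
  [[-0.5,5,-2],[0.016,0.011,0],0.1],
  [[0,1,-3],[0,0,0],0.1],
  [[0,0,-3],[0,0,0],0.1],
  [[0,0,-2],[0,0,0],0.1],
  [[0,0,0],[0,0,0],0.1],
])

```text
t: 7.1
tcp_pos: [0.6171, 0.1039, 0.0602]
tool_rot: [-0.382, 0.922, -0.057, 0.024]
ft_force: [-1.2, 0.6, 3.3]
gripper_width: 0.247
```

Run:
```python
from h import *
todo([.6145,.0945,.0676],lean())
```

```text
t 7.1 grasp now [0.6155 0.0908 0.0734] d mm [-1.   3.7 -5.8] rot [-0.001 -0.     0.004] z_t [ 0.085  0.702 -0.707]
joints [ 0.18  0.71 -0.01  1.83 -1.02  0.96  0.82] F [-1.2  0.6  3.3] w 0.247
```

Foot is touching the block's top (3 N) while still 3.7 mm short in y, so I'll lift slightly, correct and lower.

>>> arm_command([
  [[0,0,2],[0,0,0],0.1],
  [[-1,4,0],[0,0,0],0.1],
  [[0,0,-2],[0,0,0],0.1],
  [[0,0,-2],[0,0,0],0.1],
  [[0,0,-1],[0,0,0],0.1],
])

```text
t: 7.6
tcp_pos: [0.6158, 0.108, 0.0566]
tool_rot: [-0.382, 0.922, -0.057, 0.023]
ft_force: [0.2, -0.3, -0.3]
gripper_width: 0.249
```

Run:
```python
from h import *
todo([.6145,.0945,.0676],lean())
```

```text
t 7.6 grasp now [0.6142 0.0949 0.0698] d mm [ 0.3 -0.4 -2.2] rot [-0.001 -0.001  0.004] z_t [ 0.085  0.702 -0.707]
joints [ 0.18  0.71 -0.03  1.84 -1.02  0.95  0.81] F [ 0.2 -0.3 -0.3] w 0.249
```

Foot now at about 32 mm with no force, so it's inside the recess. Lowering until it touches.

>>> arm_command([
  [[0,0,-1],[0,0,0],0.1],
  [[0,0,-1],[0,0,0],0.1],
  [[0,0,-1],[0,0,0],0.1],
  [[0,0,0],[0,0,0],0.1],
])

```text
t: 8.0
tcp_pos: [0.6159, 0.108, 0.0543]
tool_rot: [-0.383, 0.922, -0.057, 0.023]
ft_force: [0.1, 0.4, -2.0]
gripper_width: 0.251
```

Run:
```python
from h import *
todo([.6145,.0945,.0676],lean())
```

```text
t 8.0 grasp now [0.6143 0.0948 0.0675] d mm [ 0.2 -0.3  0.1] rot [-0.003 -0.     0.004] z_t [ 0.085  0.702 -0.707]
joints [ 0.19  0.72 -0.04  1.84 -1.02  0.94  0.82] F [ 0.1  0.4 -2. ] w 0.251
```

>>> arm_command([
  [[0,0,-1],[0,0,0],0.1],
  [[0,0,0],[0,0,0],0.1],
  [[0,0,0],[0,0,0],0.35],
  [[0,0,0],[0,0,0],0.5],
  [[0,0,0],[0,0,0],0.6],
])

```text
t: 8.5
tcp_pos: [0.6162, 0.1075, 0.0536]
tool_rot: [-0.383, 0.922, -0.057, 0.024]
ft_force: [0.3, 0.2, -0.4]
gripper_width: 0.482
```

Run:
```python
from h import *
todo([.6145,.0945,.0676],lean())
```

```text
t 8.5 grasp now [0.6145 0.0944 0.0668] d mm [-0.1  0.1  0.8] rot [-0.003  0.     0.004] z_t [ 0.085  0.702 -0.707]
joints [ 0.19  0.72 -0.04  1.84 -1.02  0.94  0.82] F [ 0.3  0.2 -0.4] w 0.482
```

>>> arm_command([
  [[0,0,0],[0,0,0],0.6],
  [[-1,-15,8],[0,0,0],0.6],
  [[-3,-30,15],[0,0,0],0.6],
  [[-4,-40,15],[0,0,0],0.7],
  [[-4,-45,15],[0,0,0],0.8],
])

```text
t: 9.0
tcp_pos: [0.6006, -0.0203, 0.1082]
tool_rot: [-0.385, 0.921, -0.053, 0.019]
ft_force: [1.0, -0.6, -0.3]
gripper_width: 0.743
```

>>> arm_command([
  [[-15,-40,25],[0,0,0],0.8],
  [[-30,-10,35],[-0.1,0.012,0],0.8],
  [[-30,0,40],[-0.13,0.015,0],0.8],
  [[-30,0,40],[-0.13,0.015,0],0.8],
  [[-30,0,40],[-0.13,0.015,0],0.8],
])

```text
t: 9.5
tcp_pos: [0.4604, -0.0929, 0.2836]
tool_rot: [-0.138, 0.988, -0.076, 0.006]
ft_force: [-0.2, 2.0, 0.5]
gripper_width: 0.802
```

Run:
```python
from h import *
todo([.492,.222,.331],lean(.17,0),.12)
s=snapshot('side');t=snapshot('top')
f=lambda im,x0,y0,w,h,k:cv2.resize(im[y0:y0+h,x0:x0+w],None,fx=k,fy=k,interpolation=cv2.INTER_CUBIC)
cv2.imwrite('pics/m4.png',np.hstack([f(t,100,120,130,150,3),f(s,220,90,130,150,3)])[:,:,::-1])
```

```text
t 9.5 grasp now [ 0.4598 -0.098   0.3016] d mm [ 31.6 314.9 148.7] rot [-0.278 -0.012  0.321] z_t [-0.  0. -1.]
joints [ 0.1   0.13  0.22  1.87 -0.32  1.23  0.29] F [-0.2  2.   0.5] w 0.802
```

View pics/m4.png

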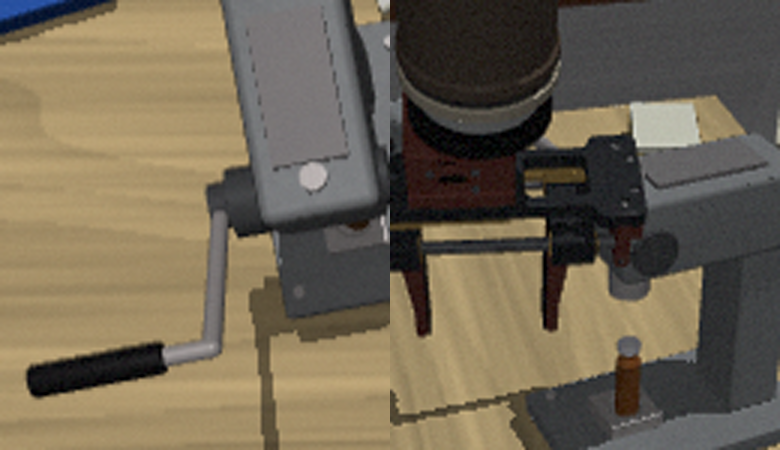

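The vial stands upright in the nest at (628,380), released. Handle spans (30,380)–(163,358) in the left crop.

Run:
```python
from h import *
T=lambda x,y:(100+(x+.5)/3-.5,120+(y+.5)/3-.5)
for c in((30,381),(163,359),(96,370)):print(onz('top',*T(*c),.331))
```

```text
[0.48467053 0.25779993 0.331     ]
[0.49657525 0.17990312 0.331     ]
[0.49061671 0.21921166 0.331     ]
```

>>> arm_command([
  [[-10,20,45],[-0.1,0,0.06],0.8],
  [[-10,30,45],[-0.1,0,0.06],0.8],
  [[-5,35,45],[-0.08,0,0.06],0.8],
  [[0,45,20],[0,0,0.06],0.8],
  [[5,45,0],[0,0,0.06],0.8],
])

```text
t: 10.1
tcp_pos: [0.4396, 0.0715, 0.4403]
tool_rot: [0.006, 0.997, 0.073, 0.014]
ft_force: [1.8, 0.9, -1.6]
gripper_width: 0.8
```

>>> arm_command([
  [[10,45,0],[0,0,0.02],0.8],
  [[10,45,0],[0,0,0],0.8],
  [[15,40,0],[0,0,0],0.8],
  [[10,10,0],[0,0,0],0.8],
])

```text
t: 10.5
tcp_pos: [0.484, 0.2178, 0.443]
tool_rot: [0.005, 0.996, 0.085, 0.015]
ft_force: [0.3, -0.1, 0.2]
gripper_width: 0.801
```

Run:
```python
from h import *
todo([.492,.222,.331],lean(.17,0),.08)
```

```text
t 10.5 grasp now [0.4834 0.2179 0.4617] d mm [  8.    4.2 -50.7] rot [0.007 0.031 0.   ] z_t [-0.  0. -1.]
joints [-0.37  0.14 -0.18  1.46  0.05  1.53 -0.38] F [ 0.3 -0.1  0.2] w 0.801
```

>>> arm_command([
  [[4,2,-35],[0.007,0.03,0],0.8],
  [[3,1,-35],[0,0,0],0.8],
  [[1,0,-35],[0,0,0],0.8],
  [[0,0,-20],[0,0,0],0.8],
  [[0,0,-6],[0,0,0],0.8],
])

```text
t: 11.0
tcp_pos: [0.4945, 0.2182, 0.3073]
tool_rot: [-0.0, 0.997, 0.083, -0.002]
ft_force: [0.6, -0.5, -0.5]
gripper_width: 0.801
```

Run:
```python
from h import *
todo([.4915,.2205,.329],lean(.17,0))
save('side','s5',(180,60,330,180),5)
```

```text
t 11.0 grasp now [0.4946 0.2182 0.326 ] d mm [-3.   2.3  3. ] rot [ 0.    -0.004  0.004] z_t [-0.  0. -1.]
joints [-0.36  0.22 -0.18  1.67  0.04  1.26 -0.38] F [ 0.6 -0.5 -0.5] w 0.801
```

View pics/s5.png

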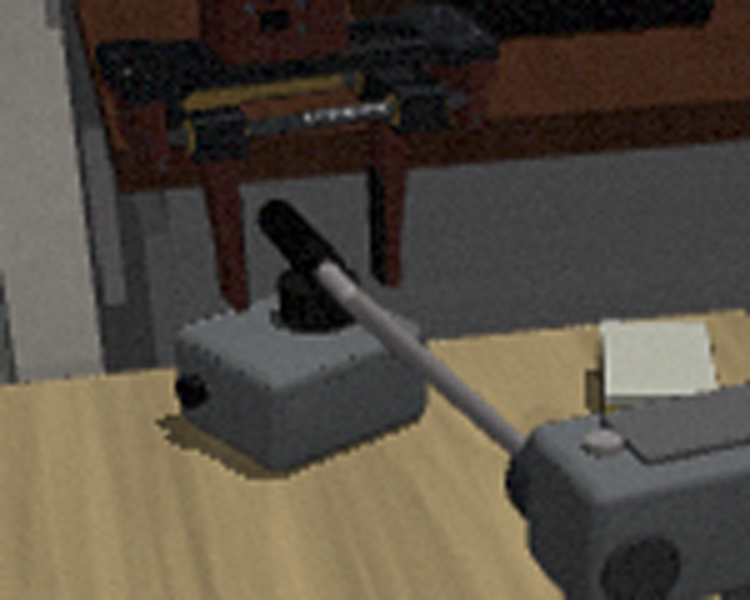

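The handle (265..340, 205..270) is between the fingers (235 and 388). Closing on it.

>>> arm_command([
  [[-3,2,2],[0,0,0],0.6],
  [[0,0,0],[0,0,0],0.3],
  [[0,0,0],[0,0,0],0.1],
  [[0,0,0],[0,0,0],0.1],
  [[0,0,0],[0,0,0],0.1],
], newtons=30)

```text
t: 11.55
tcp_pos: [0.4933, 0.2201, 0.3143]
tool_rot: [-0.001, 0.997, 0.082, 0.001]
ft_force: [-0.0, 0.5, -0.0]
gripper_width: 0.385
```

>>> arm_command([
  [[0,0,0],[0,0,0],0.1],
  [[0,0,0],[0,0,0],0.1],
])

```text
t: 11.75
tcp_pos: [0.4908, 0.2198, 0.3147]
tool_rot: [-0.001, 0.997, 0.082, -0.002]
ft_force: [-4.9, -1.5, 2.6]
gripper_width: 0.219
```

Run:
```python
from h import *
todo([.4915,.2205,.331],lean(.17,0))
g=get_obs()['tcp_pos']+[0,0,grip_depth]
xp=np.array([np.cos(.17),np.sin(.17)])
H=np.array([.5908,.2385])
r=(g[:2]-H)@xp; print('press x rel hinge',r,'z',g[2]-.22,'ang',np.degrees(np.arctan2(g[2]-.22,-r)),np.hypot(r,g[2]-.22))
th=np.radians(48)-np.linspace(0,1.25,26)
P=np.c_[-.15*np.cos(th),.15*np.sin(th)];D=np.diff(P,axis=0)*1e3
for d in D:print((d[0]*xp).round(1),d[1].round(1),end=' | ')
```

```text
t 11.75 grasp now [0.4909 0.2198 0.3334] d mm [ 0.7  0.7 -2.4] rot [-0.001 -0.003  0.006] z_t [-0.  0. -1.]
joints [-0.36  0.21 -0.18  1.66  0.04  1.28 -0.38] F [-4.9 -1.5  2.6] w 0.219
press x rel hinge -0.10170894070712791 z 0.11343690277816246 ang 48.12020124525984 0.15235694776303554
[-5.4 -0.9] -5.2 | [-5.1 -0.9] -5.4 | [-4.8 -0.8] -5.7 | [-4.5 -0.8] -5.9 | [-4.3 -0.7] -6.1 | [-3.9 -0.7] -6.3 | [-3.6 -0.6] -6.5 | [-3.3 -0.6] -6.7 | [-3.  -0.5] -6.9 | [-2.6 -0.5] -7.0 | [-2.3 -0.4] -7.1 | [-1.9 -0.3] -7.2 | [-1.6 -0.3] -7.3 | [-1.2 -0.2] -7.4 | [-0.8 -0.1] -7.5 | [-0.5 -0.1] -7.5 | [-0.1 -0. ] -7.5 | [0.3 0. ] -7.5 | [0.6 0.1] -7.5 | [1.  0.2] -7.4 | [1.4 0.2] -7.4 | [1.7 0.3] -7.3 | [2.1 0.4] -7.2 | [2.4 0.4] -7.1 | [2.8 0.5] -6.9 |
```

>>> arm_command([
  [[-10,-2,-11],[0,0,0],0.1],
  [[-10,-2,-11],[0,0,0],0.1],
  [[-8,-1,-12],[0,0,0],0.1],
  [[-7,-1,-13],[0,0,0],0.1],
  [[-6,-1,-14],[0,0,0],0.1],
])

```text
t: 12.25
tcp_pos: [0.4554, 0.2138, 0.2623]
tool_rot: [-0.003, 0.997, 0.082, 0.009]
ft_force: [-3.1, -2.2, 10.0]
gripper_width: 0.22
```

```bash
cat >> h.py <<'E'
def lev(step=.1,n=5,a0=None):
    o=get_obs();R0=Ro.from_quat(np.roll(o['tool_rot'],-1)).as_matrix()
    g=o['tcp_pos']-R0[:,2]*grip_depth;xp=np.array([np.cos(.17),np.sin(.17)]);yp=np.array([-xp[1],xp[0]]);H=np.array([.5908,.2385])
    r=(g[:2]-H)@xp;a=np.radians(48)-np.arctan2(g[2]-.22,-r)
    print('t',o['t'],'lever',a.round(3),'r',np.hypot(r,g[2]-.22).round(4),'y',((g[:2]-H)@yp).round(4),'F',o['ft_force'].round(1),'w',o['gripper_width'].round(3),'rot',(Ro.from_matrix(lean(.17,0))*Ro.from_matrix(R0).inv()).as_rotvec().round(3))
    th=np.radians(48)-(a+step*np.arange(n+1));P=np.c_[-.15*np.cos(th),.15*np.sin(th)];P[0]=[r,g[2]-.22] if a0 is None else P[0]
    for d in np.diff(P,axis=0)*1e3:print([*(d[0]*xp).round(1),d[1].round(1)])
E
python3 -c "
from h import *
lev()"
```

```text
Traceback (most recent call last):
  File "h.py", line 34, in lev
    print('t',o['t'],'lever',a.round(3),'r',np.hypot(r,g[2]-.22).round(4),'y',((g[:2]-H)@yp).round(4),'F',o['ft_force'].round(1),'w',o['gripper_width'].round(3),'rot',(Ro.from_matrix(lean(.17,0))*Ro.from_matrix(R0).inv()).as_rotvec().round(3))
                                                                                                                                     ^^^^^^^^^^^^^^^^^^^^^^^^
AttributeError: 'float' object has no attribute 'round'
```

```bash
sed -i "s/o\['gripper_width'\].round(3)/round(o['gripper_width'],3)/" h.py; python3 -c "
from h import *
lev()"
```

```text
t 12.25 lever 0.422 r 0.1508 y -0.0015 F [-3.1 -2.2 10. ] w 0.22 rot [-0.007  0.018  0.005]
[np.float64(-4.5), np.float64(-0.8), np.float64(-14.3)]
[np.float64(-3.9), np.float64(-0.7), np.float64(-14.5)]
[np.float64(-2.4), np.float64(-0.4), np.float64(-14.8)]
[np.float64(-1.0), np.float64(-0.2), np.float64(-15.0)]
[np.float64(0.5), np.float64(0.1), np.float64(-15.0)]
```

>>> arm_command([
  [[-5,-1,-15],[0,0.01,0],0.1],
  [[-4,-1,-15],[0,0.01,0],0.1],
  [[-2,0,-15],[0,0,0],0.1],
  [[-1,0,-15],[0,0,0],0.1],
  [[0,0,-15],[0,0,0],0.1],
])

```text
t: 12.75
tcp_pos: [0.4419, 0.2115, 0.1919]
tool_rot: [-0.004, 0.997, 0.083, 0.002]
ft_force: [-3.8, -2.0, 9.8]
gripper_width: 0.223
```

```bash
python3 -c "
from h import *
lev(.08)"
```

```text
t 12.75 lever 0.9 r 0.1516 y -0.0015 F [-3.8 -2.   9.8] w 0.223 rot [-0.008  0.002  0.003]
[np.float64(2.8), np.float64(0.5), np.float64(-11.8)]
[np.float64(2.1), np.float64(0.4), np.float64(-11.8)]
[np.float64(3.1), np.float64(0.5), np.float64(-11.6)]
[np.float64(4.0), np.float64(0.7), np.float64(-11.3)]
[np.float64(4.8), np.float64(0.8), np.float64(-10.9)]
```

>>> arm_command([
  [[3,1,-12],[0,0,0],0.1],
  [[2,0,-12],[0,0,0],0.1],
  [[3,0,-12],[0,0,0],0.1],
  [[4,1,-11],[0,0,0],0.1],
  [[4,1,-9],[0,0,0],0.1],
])

```text
t: 13.25
tcp_pos: [0.4523, 0.2133, 0.1364]
tool_rot: [-0.002, 0.996, 0.085, -0.003]
ft_force: [-6.2, -4.2, 8.6]
gripper_width: 0.218
```

```bash
python3 -c "
from h import *
lev(.05)"
```

```text
t 13.25 lever 1.27 r 0.1549 y -0.0015 F [-6.2 -4.2  8.6] w 0.218 rot [-0.003 -0.006 -0.   ]
[np.float64(7.7), np.float64(1.3), np.float64(-4.7)]
[np.float64(3.6), np.float64(0.6), np.float64(-6.6)]
[np.float64(3.9), np.float64(0.7), np.float64(-6.4)]
[np.float64(4.2), np.float64(0.7), np.float64(-6.2)]
[np.float64(4.5), np.float64(0.8), np.float64(-5.9)]
```

>>> arm_command([
  [[2,0,-4],[0,0,0],0.1],
  [[1,0,-3],[0,0,0],0.1],
  [[0,0,-2],[0,0,0],0.1],
  [[0,0,-2],[0,0,0],0.1],
  [[0,0,-2],[0,0,0],0.1],
])

```text
t: 13.75
tcp_pos: [0.4543, 0.2136, 0.1308]
tool_rot: [-0.001, 0.996, 0.086, -0.003]
ft_force: [-7.7, -4.4, 20.6]
gripper_width: 0.219
```

```bash
python3 -c "
from h import *
lev(.05)"
```

```text
t 13.75 lever 1.308 r 0.1555 y -0.0015 F [-7.7 -4.4 20.6] w 0.219 rot [-0.001 -0.006 -0.001]
[np.float64(8.4), np.float64(1.4), np.float64(-4.1)]
[np.float64(3.8), np.float64(0.7), np.float64(-6.4)]
[np.float64(4.1), np.float64(0.7), np.float64(-6.2)]
[np.float64(4.4), np.float64(0.8), np.float64(-6.0)]
[np.float64(4.7), np.float64(0.8), np.float64(-5.8)]
```

Force rose to 20 N: on the stop. Holding.

>>> arm_command([
  [[0,0,-1],[0,0,0],0.1],
  [[0,0,-1],[0,0,0],0.1],
  [[0,0,-1],[0,0,0],0.1],
  [[0,0,-1],[0,0,0],0.1],
  [[0,0,-1],[0,0,0],0.1],
])

```text
t: 14.25
tcp_pos: [0.4542, 0.2135, 0.1314]
tool_rot: [-0.001, 0.996, 0.086, -0.002]
ft_force: [-3.9, -1.8, 9.8]
gripper_width: 0.225
```

>>> arm_command([
  [[0,0,-1],[0,0,0],0.1],
  [[0,0,-1],[0,0,0],0.1],
  [[0,0,-1],[0,0,0],0.1],
  [[0,0,-1],[0,0,0],0.1],
  [[0,0,-1],[0,0,0],0.1],
])

```text
t: 14.75
tcp_pos: [0.4542, 0.2135, 0.1314]
tool_rot: [-0.0, 0.996, 0.086, -0.001]
ft_force: [-4.0, -2.0, 9.5]
gripper_width: 0.222
```

```bash
python3 -c "
from h import *
lev(-.05,25,1)
save('side','s6',(200,80,380,260),4)"
```

```text
t 14.75 lever 1.305 r 0.1554 y -0.0015 F [-4.  -2.   9.5] w 0.222 rot [-0.    -0.003 -0.002]
[np.float64(-3.2), np.float64(-0.5), np.float64(6.8)]
[np.float64(-2.8), np.float64(-0.5), np.float64(6.9)]
[np.float64(-2.5), np.float64(-0.4), np.float64(7.1)]
[np.float64(-2.1), np.float64(-0.4), np.float64(7.2)]
[np.float64(-1.8), np.float64(-0.3), np.float64(7.3)]
[np.float64(-1.4), np.float64(-0.2), np.float64(7.4)]
[np.float64(-1.0), np.float64(-0.2), np.float64(7.4)]
[np.float64(-0.7), np.float64(-0.1), np.float64(7.5)]
[np.float64(-0.3), np.float64(-0.1), np.float64(7.5)]
[np.float64(0.1), np.float64(0.0), np.float64(7.5)]
[np.float64(0.4), np.float64(0.1), np.float64(7.5)]
[np.float64(0.8), np.float64(0.1), np.float64(7.5)]
[np.float64(1.2), np.float64(0.2), np.float64(7.4)]
[np.float64(1.5), np.float64(0.3), np.float64(7.3)]
[np.float64(1.9), np.float64(0.3), np.float64(7.3)]
[np.float64(2.2), np.float64(0.4), np.float64(7.1)]
[np.float64(2.6), np.float64(0.4), np.float64(7.0)]
[np.float64(2.9), np.float64(0.5), np.float64(6.9)]
[np.float64(3.3), np.float64(0.6), np.float64(6.7)]
[np.float64(3.6), np.float64(0.6), np.float64(6.6)]
[np.float64(3.9), np.float64(0.7), np.float64(6.4)]
[np.float64(4.2), np.float64(0.7), np.float64(6.2)]
[np.float64(4.5), np.float64(0.8), np.float64(5.9)]
[np.float64(4.8), np.float64(0.8), np.float64(5.7)]
[np.float64(5.1), np.float64(0.9), np.float64(5.4)]
```

View pics/s6.png

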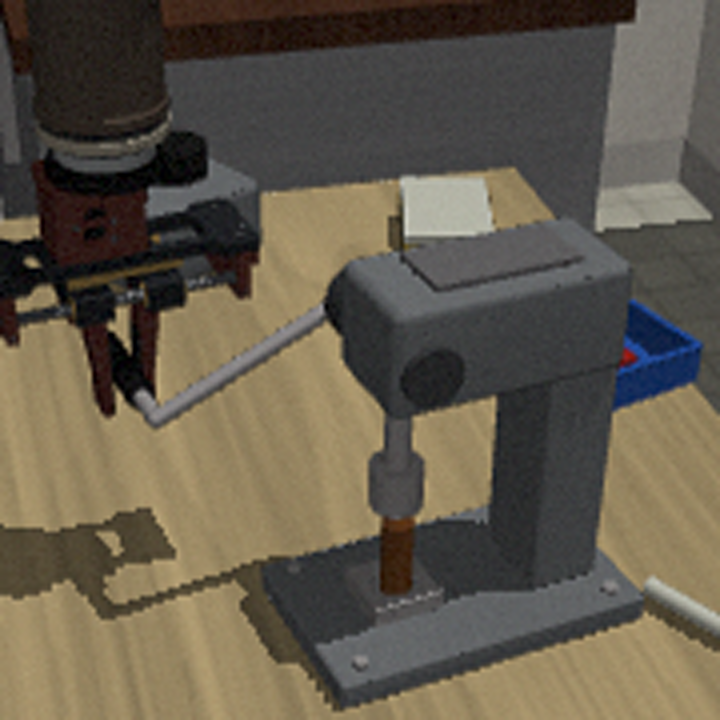

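The bell is down round the cap, vial upright in the nest. I'll check the lever angle from the arm's elbow at (155,420).

Run:
```python
from h import *
xp=np.array([np.cos(.17),np.sin(.17)]);yp=np.array([-xp[1],xp[0]]);H=np.array([.5908,.2385])
for a in(1.1,1.17,1.25):
  th=np.radians(48)-a;p=H-.15*np.cos(th)*xp-.07*yp;u=px('side',[*p,.22+.15*np.sin(th)]);print(a,(u-[200,80]+.5)*4)
```

```text
1.1 [146.02245223 391.83056615]
1.17 [151.64566063 404.32252093]
1.25 [159.21982813 417.71684041]
```

The elbow matches 1.25 rad: on the stop. Now easing up slowly.

>>> arm_command([
  [[-3,-0.5,6.5],[0,0,0],0.1],
  [[-3,-0.5,7],[0,0,0],0.1],
  [[-2.5,-0.4,7],[0,0,0],0.1],
  [[-2,-0.4,7],[0,0,0],0.1],
  [[-2,-0.3,7],[0,0,0],0.1],
])

```text
t: 15.3
tcp_pos: [0.443, 0.2116, 0.1696]
tool_rot: [-0.001, 0.996, 0.086, 0.001]
ft_force: [5.2, -0.3, 3.6]
gripper_width: 0.217
```

>>> arm_command([
  [[-1.5,-0.2,7.5],[0,0,0],0.1],
  [[-1,-0.2,7.5],[0,0,0],0.1],
  [[-0.7,-0.1,7.5],[0,0,0],0.1],
  [[-0.3,0,7.5],[0,0,0],0.1],
  [[0,0,7.5],[0,0,0],0.1],
])

```text
t: 15.8
tcp_pos: [0.4445, 0.2119, 0.2123]
tool_rot: [-0.002, 0.996, 0.085, 0.007]
ft_force: [9.8, 1.3, -1.0]
gripper_width: 0.222
```

```bash
python3 -c "
from h import *
lev(-.05,15,1)" | tr '\n' ' ' | sed 's/np.float64//g'
```

```text
t 15.8 lever 0.764 r 0.1494 y -0.0015 F [ 9.8  1.3 -1. ] w 0.222 rot [-0.006  0.013 -0.001] [(0.7), (0.1), (7.5)] [(1.1), (0.2), (7.4)] [(1.5), (0.3), (7.4)] [(1.8), (0.3), (7.3)] [(2.2), (0.4), (7.2)] [(2.5), (0.4), (7.0)] [(2.9), (0.5), (6.9)] [(3.2), (0.6), (6.8)] [(3.5), (0.6), (6.6)] [(3.9), (0.7), (6.4)] [(4.2), (0.7), (6.2)] [(4.5), (0.8), (6.0)] [(4.8), (0.8), (5.7)] [(5.0), (0.9), (5.5)] [(5.3), (0.9), (5.2)]
```

>>> arm_command([
  [[2,0.3,7.5],[0,0,0],0.1],
  [[2.5,0.4,7.3],[0,0,0],0.1],
  [[2.8,0.4,7.2],[0,0,0],0.1],
  [[3,0.5,7],[0,0,0],0.1],
  [[3.2,0.5,6.9],[0,0,0],0.1],
])

```text
t: 16.3
tcp_pos: [0.4577, 0.2142, 0.2501]
tool_rot: [-0.002, 0.996, 0.086, 0.005]
ft_force: [6.8, 1.5, -4.2]
gripper_width: 0.221
```

```bash
python3 -c "
from h import *
lev(-.05,15,1)" | tr '\n' ' ' | sed 's/np.float64//g'
```

```text
t 16.3 lever 0.492 r 0.144 y -0.0015 F [ 6.8  1.5 -4.2] w 0.221 rot [-0.005  0.01  -0.001] [(2.7), (0.5), (7.0)] [(3.0), (0.5), (6.8)] [(3.4), (0.6), (6.7)] [(3.7), (0.6), (6.5)] [(4.0), (0.7), (6.3)] [(4.3), (0.7), (6.1)] [(4.6), (0.8), (5.9)] [(4.9), (0.8), (5.6)] [(5.1), (0.9), (5.4)] [(5.4), (0.9), (5.1)] [(5.7), (1.0), (4.8)] [(5.9), (1.0), (4.5)] [(6.1), (1.0), (4.2)] [(6.3), (1.1), (3.9)] [(6.5), (1.1), (3.6)]
```

>>> arm_command([
  [[3.2,0.5,6.8],[0,0,0],0.1],
  [[3.5,0.6,6.6],[0,0,0],0.1],
  [[3.8,0.6,6.4],[0,0,0],0.1],
  [[4.1,0.7,6.2],[0,0,0],0.1],
  [[4.4,0.7,6],[0,0,0],0.1],
])

```text
t: 16.8
tcp_pos: [0.4786, 0.2178, 0.2829]
tool_rot: [-0.002, 0.996, 0.085, 0.005]
ft_force: [4.6, 1.9, -5.9]
gripper_width: 0.219
```

```bash
python3 -c "
from h import *
lev(-.05,15,1)" | tr '\n' ' ' | sed 's/np.float64//g'
```

```text
t 16.8 lever 0.217 r 0.1404 y -0.0015 F [ 4.6  1.9 -5.9] w 0.219 rot [-0.005  0.009 -0.001] [(4.4), (0.8), (6.0)] [(4.7), (0.8), (5.8)] [(5.0), (0.9), (5.5)] [(5.3), (0.9), (5.2)] [(5.5), (0.9), (5.0)] [(5.8), (1.0), (4.7)] [(6.0), (1.0), (4.4)] [(6.2), (1.1), (4.1)] [(6.4), (1.1), (3.8)] [(6.6), (1.1), (3.4)] [(6.7), (1.2), (3.1)] [(6.9), (1.2), (2.7)] [(7.0), (1.2), (2.4)] [(7.1), (1.2), (2.0)] [(7.2), (1.2), (1.7)]
```

>>> arm_command([
  [[4.6,0.8,5.8],[0,0,0],0.1],
  [[4.8,0.8,5.6],[0,0,0],0.1],
  [[4,0.7,4.5],[0,0,0],0.1],
  [[2,0.3,2.5],[0,0,0],0.1],
  [[0,0,0],[0,0,0],0.1],
])

```text
t: 17.3
tcp_pos: [0.4905, 0.2199, 0.2969]
tool_rot: [-0.0, 0.996, 0.086, -0.003]
ft_force: [1.5, 0.1, -2.4]
gripper_width: 0.218
```

```bash
python3 -c "
from h import *
lev(-.05,1,1)
save('side','s7',(180,60,330,180),5)" | tr '\n' ' ' | sed 's/np.float64//g'
```

```text
t 17.3 lever 0.084 r 0.1397 y -0.0014 F [ 1.5  0.1 -2.4] w 0.218 rot [-0.    -0.006 -0.003] [(5.2), (0.9), (5.3)]
```

View pics/s7.png

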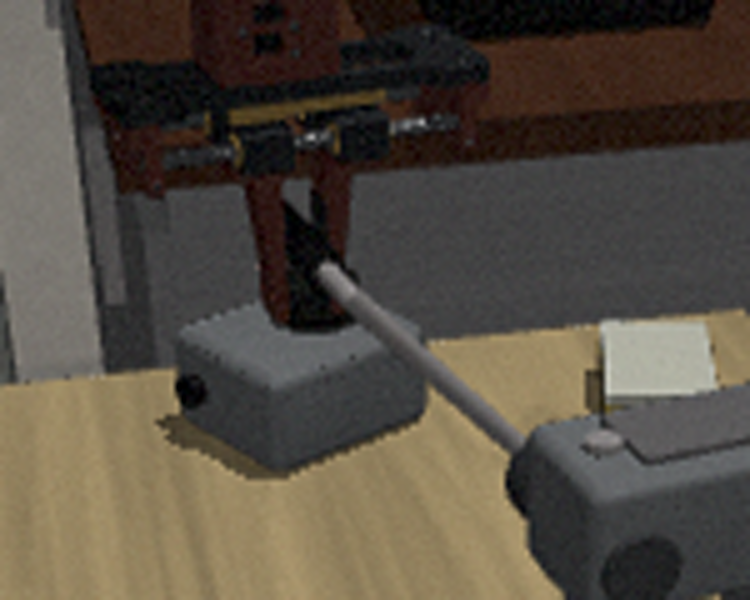

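The arm–handle junction (328,270) is back where it was before pulling: at rest. A small nudge, then open gently and lift off.

>>> arm_command([
  [[1.5,0.3,1.5],[0,0,0],0.1],
  [[1,0,1],[0,0,0],0.1],
  [[0,0,0],[0,0,0],0.1],
  [[0,0,0],[0,0,0],0.35],
  [[0,0,0],[0,0,0],0.55],
])

```text
t: 17.85
tcp_pos: [0.4933, 0.2202, 0.3011]
tool_rot: [-0.0, 0.996, 0.086, -0.002]
ft_force: [0.2, -0.0, -1.0]
gripper_width: 0.364
```

>>> arm_command([
  [[0,0,0],[0,0,0],0.7],
  [[0,0,0],[0,0,0],0.7],
  [[0,0,30],[0,0,0],0.7],
  [[0,0,45],[0,0,0],0.7],
  [[0,0,45],[0,0,0],0.7],
])

```text
t: 18.35
tcp_pos: [0.4941, 0.2189, 0.4249]
tool_rot: [0.0, 0.996, 0.086, -0.001]
ft_force: [1.7, 1.3, 0.7]
gripper_width: 0.702
```

Run:
```python
from h import *
todo([.6145,.0945,.0668],lean())
s=snapshot('side').astype(int);t=snapshot('top').astype(int)
for n,a,b,(x0,y0,x1,y1) in(('armside',s,np.load('pics/s0.npy'),(225,95,290,165)),('armtop',t,np.load('pics/t0.npy'),(150,180,180,240)),):
  d=np.abs(a-b).max(2)[y0:y1,x0:x1];print(n,(d>40).sum(),d.size)
hs=cv2.cvtColor(s.astype(np.uint8),cv2.COLOR_RGB2HSV);m=((hs[...,0]<16)&(hs[...,1]>130)&(hs[...,2]>40)).astype(np.uint8)[200:245,275:320]
n,l,st,ce=cv2.connectedComponentsWithStats(m);i=1+st[1:,4].argmax();print('vial amber',st[i]+[275,200,0,0,0]);q=np.argwhere(l==i)+[200,275]
print(px('side',[.6145,.1005,.030]),px('side',[.6145,.1005,.087]))
for r in sorted(set(q[:,0])):c=q[q[:,0]==r,1];print(r,c.min(),c.max(),end='; ')
```

```text
t 18.35 grasp now [0.4941 0.2189 0.4436] d mm [ 122.  -111.2 -371.3] rot [ 0.787  0.019 -0.277] z_t [ 0.085  0.702 -0.707]
joints [-0.36  0.17 -0.17  1.46  0.03  1.52 -0.36] F [1.7 1.3 0.7] w 0.702
armside 0 4550
armtop 0 1800
vial amber [295 209   8  19 133]
[298.40262583 226.0338962 ] [298.99480228 209.1577916 ]
209 296 302; 210 296 302; 211 296 302; 212 296 302; 213 295 302; 214 296 302; 215 295 302; 216 296 302; 217 296 302; 218 295 302; 219 295 302; 220 295 302; 221 296 302; 222 295 302; 223 296 302; 224 296 302; 225 295 302; 226 296 302; 227 295 301;
```

Lever pixels match the initial picture exactly (at rest), and the vial is upright in the nest. Going back for it.

>>> arm_command([
  [[-10,-45,5],[0,0,-0.06],0.7],
  [[-10,-45,5],[0,0,-0.06],0.7],
  [[-10,-45,5],[0,0,-0.06],0.7],
  [[-10,-45,0],[0,0,-0.06],0.7],
  [[-10,-45,0],[0,0,-0.04],0.7],
])

```text
t: 18.95
tcp_pos: [0.4449, -0.0053, 0.4466]
tool_rot: [-0.003, 0.999, -0.054, 0.008]
ft_force: [-0.0, -0.7, -0.2]
gripper_width: 0.698
```

>>> arm_command([
  [[5,-30,-30],[0.1,-0.01,0],0.6],
  [[5,-25,-35],[0.1,-0.01,0],0.6],
  [[5,-20,-40],[0.1,-0.01,0],0.6],
  [[10,0,-40],[0.12,-0.013,0],0.6],
  [[20,0,-40],[0.12,-0.013,0],0.6],
])

```text
t: 19.45
tcp_pos: [0.4931, -0.0899, 0.2682]
tool_rot: [-0.275, 0.959, -0.058, 0.041]
ft_force: [0.1, 1.2, 0.3]
gripper_width: 0.601
```

Run:
```python
from h import *
todo([.6,-.03,.1],lean())
```

```text
t 19.45 grasp now [ 0.4911 -0.0996  0.284 ] d mm [ 108.5   73.  -181.5] rot [0.226 0.017 0.02 ] z_t [ 0.085  0.702 -0.707]
joints [ 0.22  0.26  0.29  1.85 -0.64  1.29  0.65] F [0.1 1.2 0.3] w 0.601
```

>>> arm_command([
  [[25,0,-40],[0.06,0.004,0.005],0.6],
  [[25,0,-40],[0.06,0.004,0.005],0.6],
  [[25,5,-40],[0.06,0.004,0.005],0.6],
  [[25,25,-35],[0.05,0.004,0.005],0.6],
  [[8,30,-20],[0,0,0],0.6],
])

```text
t: 19.95
tcp_pos: [0.6043, -0.0414, 0.0808]
tool_rot: [-0.385, 0.92, -0.066, 0.027]
ft_force: [0.2, 1.1, -0.5]
gripper_width: 0.599
```

Run:
```python
from h import *
todo([.6145,.0955,.068],lean())
```

```text
t 19.95 grasp now [ 0.6024 -0.0546  0.094 ] d mm [ 11.8 150.  -26.1] rot [-0.007 -0.     0.022] z_t [ 0.085  0.702 -0.707]
joints [ 0.29  0.73  0.16  1.74 -0.95  1.19  0.9 ] F [ 0.2  1.1 -0.5] w 0.599
```

>>> arm_command([
  [[3,35,-7],[0,0,0.01],0.6],
  [[3,35,-7],[0,0,0.01],0.6],
  [[3,30,-5],[0,0,0],0.6],
  [[2,15,-3],[0,0,0],0.6],
  [[0,8,-2],[0,0,0],0.6],
])

```text
t: 20.45
tcp_pos: [0.6143, 0.0883, 0.0486]
tool_rot: [-0.384, 0.921, -0.057, 0.019]
ft_force: [-0.1, -0.0, 0.1]
gripper_width: 0.601
```

Run:
```python
from h import *
todo([.6145,.0955,.068],lean())
```

```text
t 20.45 grasp now [0.6128 0.0751 0.0618] d mm [ 1.8 20.4  6.2] rot [-0.006 -0.008  0.001] z_t [ 0.085  0.702 -0.707]
joints [ 0.21  0.74 -0.02  1.82 -1.01  0.97  0.83] F [-0.1 -0.   0.1] w 0.601
```

>>> arm_command([
  [[1,9,5],[0,0,0],0.6],
  [[1,8,1],[-0.006,-0.008,0],0.6],
  [[0,3,0],[0,0,0],0.6],
  [[0,0,0],[0,0,0],0.5],
  [[0,0,0],[0,0,0],0.3],
], newtons=15)

```text
t: 20.95
tcp_pos: [0.6174, 0.1072, 0.0556]
tool_rot: [-0.38, 0.923, -0.056, 0.025]
ft_force: [0.6, -0.0, -0.3]
gripper_width: 0.457
```

>>> arm_command([
  [[0,0,0],[0,0,0],0.1],
  [[0,0,0],[0,0,0],0.1],
  [[0,0,0],[0,0,0],0.1],
  [[0,0,0],[0,0,0],0.1],
])

```text
t: 21.35
tcp_pos: [0.6169, 0.1059, 0.0554]
tool_rot: [-0.38, 0.923, -0.057, 0.025]
ft_force: [-0.0, 0.5, -0.5]
gripper_width: 0.253
```

Run:
```python
from h import *
todo([.6145,.0955,.068],lean())
```

```text
t 21.35 grasp now [0.6153 0.0928 0.0687] d mm [-0.9  2.7 -0.7] rot [0.003 0.002 0.004] z_t [ 0.085  0.702 -0.707]
joints [ 0.2   0.72 -0.05  1.84 -1.01  0.93  0.81] F [-0.   0.5 -0.5] w 0.253
```

>>> arm_command([
  [[0,0,6],[0,0,0],0.1],
  [[0,-4,6],[0,0,0],0.1],
  [[-1,-20,4],[0,0,0],0.1],
  [[-4,-35,8],[0,0,0],0.1],
  [[-8,-40,10],[0,0,0],0.1],
])

```text
t: 21.85
tcp_pos: [0.6031, 0.0106, 0.0921]
tool_rot: [-0.382, 0.922, -0.053, 0.023]
ft_force: [-0.9, 0.1, -0.4]
gripper_width: 0.249
```

>>> arm_command([
  [[-18,-40,5],[0,0,0],0.1],
  [[-20,-40,0],[0,0,0],0.1],
  [[-20,-38,0],[0,0,0],0.1],
  [[-20,-30,0],[0,0,0],0.1],
  [[-5,-10,0],[0,0,0],0.1],
])

```text
t: 22.35
tcp_pos: [0.5177, -0.1617, 0.1016]
tool_rot: [-0.378, 0.924, -0.055, 0.027]
ft_force: [0.4, -0.2, -0.4]
gripper_width: 0.253
```

Run:
```python
from h import *
todo([.5145,-.161,.043],lean())
```

```text
t 22.35 grasp now [ 0.516  -0.1747  0.1149] d mm [ -1.6  13.8 -71.8] rot [0.01  0.008 0.002] z_t [ 0.085  0.702 -0.707]
joints [ 0.54  0.68  0.12  1.75 -0.77  1.29  0.98] F [ 0.4 -0.2 -0.4] w 0.253
```

>>> arm_command([
  [[-1,8,-20],[0.007,0.006,0],0.1],
  [[0,6,-22],[0,0,0],0.1],
  [[0,0,-15],[0,0,0],0.1],
  [[0,0,-5],[0,0,0],0.1],
  [[0,0,0],[0,0,0],0.1],
])

```text
t: 22.85
tcp_pos: [0.518, -0.1456, 0.0363]
tool_rot: [-0.381, 0.923, -0.056, 0.025]
ft_force: [-0.2, -0.6, 0.1]
gripper_width: 0.255
```

Run:
```python
from h import *
todo([.5145,-.161,.043],lean())
```

```text
t 22.85 grasp now [ 0.5163 -0.1587  0.0496] d mm [-1.9 -2.3 -6.6] rot [0.002 0.003 0.003] z_t [ 0.085  0.702 -0.707]
joints [ 0.54  0.78  0.09  1.78 -0.81  1.19  1.05] F [-0.2 -0.6  0.1] w 0.255
```

>>> arm_command([
  [[0,0,-3],[0,0,0],0.1],
  [[0,0,-2],[0,0,0],0.1],
  [[0,0,-1],[0,0,0],0.1],
  [[0,0,-1],[0,0,0],0.1],
  [[0,0,0],[0,0,0],0.1],
])

```text
t: 23.35
tcp_pos: [0.5194, -0.1448, 0.0303]
tool_rot: [-0.381, 0.923, -0.055, 0.025]
ft_force: [-0.6, -0.5, -0.6]
gripper_width: 0.248
```

Run:
```python
from h import *
todo([.5145,-.161,.043],lean())
```

```text
t 23.35 grasp now [ 0.5178 -0.1579  0.0436] d mm [-3.4 -3.  -0.6] rot [0.002 0.005 0.001] z_t [ 0.085  0.702 -0.707]
joints [ 0.54  0.79  0.09  1.78 -0.81  1.18  1.06] F [-0.6 -0.5 -0.6] w 0.248
```

One more gentle press to find the floor.

>>> arm_command([
  [[0,0,-1],[0,0,0],0.1],
  [[0,0,-1],[0,0,0],0.1],
])

```text
t: 23.55
tcp_pos: [0.5196, -0.1449, 0.0291]
tool_rot: [-0.381, 0.923, -0.055, 0.026]
ft_force: [-2.1, 0.4, 5.2]
gripper_width: 0.25
```

Run:
```python
from h import *
todo([.5145,-.161,.043],lean())
```

```text
t 23.55 grasp now [ 0.5179 -0.158   0.0423] d mm [-3.5 -2.9  0.7] rot [0.002 0.006 0.001] z_t [ 0.085  0.702 -0.707]
joints [ 0.54  0.79  0.09  1.78 -0.81  1.18  1.06] F [-2.1  0.4  5.2] w 0.25
```

Floor contact (5 N). Release and retreat along the tool axis.

>>> arm_command([
  [[0,0,0],[0,0,0],0.3],
  [[0,0,0],[0,0,0],0.45],
  [[0,0,0],[0,0,0],0.6],
  [[0,0,0],[0,0,0],0.6],
  [[-2,-15,15],[0,0,0],0.6],
])

```text
t: 24.05
tcp_pos: [0.517, -0.1576, 0.0431]
tool_rot: [-0.382, 0.922, -0.054, 0.024]
ft_force: [0.2, -0.5, 0.6]
gripper_width: 0.585
```

>>> arm_command([
  [[-3,-25,25],[0,0,0],0.6],
  [[-3,-28,28],[0,0,0],0.6],
  [[-3,-28,32],[0,0,0],0.6],
  [[-30,0,40],[-0.05,0,0],0.6],
  [[-40,0,30],[-0.05,0,0],0.6],
])

```text
t: 24.55
tcp_pos: [0.4371, -0.2405, 0.1959]
tool_rot: [-0.337, 0.94, -0.053, 0.022]
ft_force: [0.5, 0.6, 1.2]
gripper_width: 0.598
```

>>> arm_command([
  [[-40,0,30],[-0.1,0,0],0.6],
  [[-30,0,30],[-0.1,0,0],0.6],
  [[-20,0,20],[0,0,0],0.6],
  [[0,0,0],[0,0,0],0.6],
  [[0,0,0],[0,0,0],0.6],
])

```text
t: 25.05
tcp_pos: [0.3409, -0.2427, 0.2829]
tool_rot: [-0.234, 0.97, -0.053, 0.032]
ft_force: [0.7, 0.3, -0.4]
gripper_width: 0.601
```

Run:
```python
from h import *
todo([.5145,-.161,.043],lean())
s=snapshot('side');t=snapshot('top')
s0=np.load('pics/s0.npy').astype(int);t0=np.load('pics/t0.npy').astype(int)
print('lever diff',(np.abs(s-s0).max(2)[95:165,225:290]>40).sum(),(np.abs(t-t0).max(2)[180:240,150:180]>40).sum())
f=lambda im,x0,y0,w,h,k:cv2.resize(im[y0:y0+h,x0:x0+w],None,fx=k,fy=k,interpolation=cv2.INTER_CUBIC)
cv2.imwrite('pics/m8.png',np.hstack([f(t,285,150,130,150,3),f(s,240,265,130,150,3)])[:,:,::-1])
```

```text
t 25.05 grasp now [ 0.3393 -0.2511  0.2995] d mm [ 175.1   94.8 -253.1] rot [0.311 0.001 0.004] z_t [ 0.085  0.702 -0.707]
joints [ 0.59  0.19  0.28  1.86 -0.42  1.43  0.89] F [ 0.7  0.3 -0.4] w 0.601
lever diff 5 0
```

View pics/m8.png

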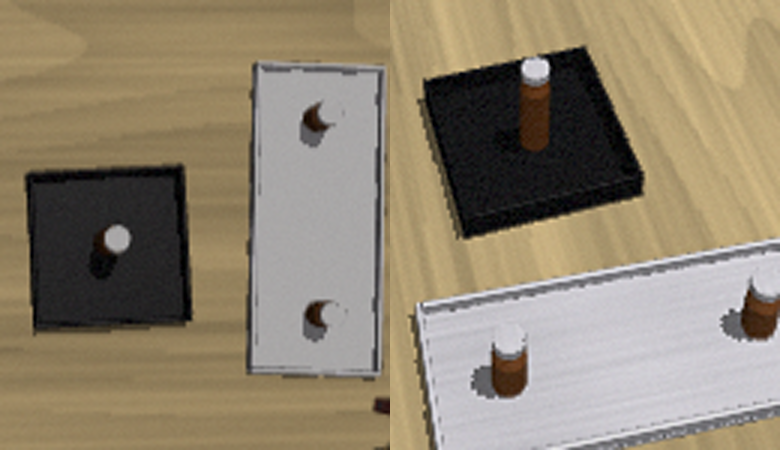

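The tall vial stands upright in the black tray, at (105,240) in the top crop and close to the centre. Both short vials stand undisturbed, and the lever is at rest.

```bash
python3 -c "
from plant import *
print(job_done())"
```

```text
the job is handed in; nothing more can be done
None
```

The job is done and handed in at about 25 s of the 72 s allowed; the hand-in reports no verdict.

- **Loading:** I stood the tall vial in the crimper's nest with the tool leaning 45° and let go. The pictures showed it upright in the nest before the crimp, at the stop and afterwards.
- **Lever:** I pulled it to its stop and held it there for over a second. I then eased it up over about 2.5 s and opened the gripper only once it was home. In a picture taken during the hold, the lever arm matched 1.25 rad.
- **Placing:** The vial stands upright near the centre of the black tray.
- **Last checks:** Both short vials were standing, apparently where they started. The lever was at rest: the top view matched the starting picture exactly and the side view differed by only 5 pixels. The gripper was well clear of everything.

Three readings disagreed along the way:

- **Grip on the vial:** It sat about 6 mm off the nominal grasp point. Its foot first touched the nest's rim at about 3 N, and I corrected this before lowering it.
- **Grip on the handle:** The fingers slid roughly 10–15 mm along the handle at the stop. The lever angle worked out from the gripper then read about 0.05 rad too high, so I relied on the pictures instead.
- **Cameras:** The two views differed by 2–3 mm on some points.

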